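Trace the wavy template with the spring stylus

ROBOT

A 7-joint arm with a two-finger parallel gripper is mounted at the origin on a cart in front of the work surface, level with it; the furniture and walls round the work are solid. World frame = base frame: x ahead of the robot, y to its left, z up, the work surface at z = 0. Lengths are in m, angles in rad, forces in N, time in s.
With the tool pointing down it reaches from about 0.425 to 0.875 m from the base axis. Payload 9.9 kg.
Tool frame: the origin (TCP) lies midway between the tips of the shut fingers; the grasp point (between the pads) lies 19 mm behind it; z points along the fingers, y is the line along which they close (so a half turn about z gives the same grasp; the last joint's range is limited). The gripper opens to 85 mm and grips with 20 to 120 N. Pads are 22 mm wide; open, the fingers measure 114 mm over their backs; the gripper's body (76 mm by 85 mm) begins 54 mm behind the grasp point. The pads swing forward as they close: fully open they stand 13 mm farther back than shut.
Start: joints at [1.092, 0.576, 0.025, 1.437, -0.015, 1.129, -0.057], TCP at [0.26, -0.623, 0.231] pointing down, gripper open.
Joint ranges: [-2.76, 2.76], [-0.34, 2.15], [-1.52, 1.57], [0.19, 2.46], [-1.09, 4.23], [0.17, 1.99], [-2.82, 2.82]. Speed limits (rad/s): [2.22, 2.22, 3.01, 3.01, 3.14, 3.14, 3.14].

INTERFACE

Orientations are given as a unit quaternion [x, y, z, w].
In Python, from cell import * gives the robot as it stands.
- The arm moves only by the tool arm_command, never from a script. Its argument "increments" is a list of rows, each an object of numbers: "dx", "dy", "dz": the shift along the world's x, y, z in m; "ax", "ay", "az": the turn, a rotation vector about the world's x, y, z in degrees; "jaw": the opening, from -1 (shut) to 1 (fully open). A call has 1 to 20 rows; each row shifts and turns the commanded pose from where the row before left it; what a row does not reach is not made up. A row lasts 1/10 s, in which the tool goes at most 50 mm and 8.59 degrees, less where a joint would pass 70% of its speed; a pose out of reach is approached as far as the arm can. A call with a gripper value outside its range is refused whole. The fingers move at their own pace and stop on an object; "newtons" is the grip in N (left out, the last holds). Time passes only in rows, so rows that do not move let the fingers close. It gives the time, the measured TCP pose, the force, the opening and the grip force at its end, in the units of the state.
- observe(): the state, without advancing time (a new reading comes with each control period).
- read_camera(name): name is "scene" or "top"; returns the picture (420x560x3 uint8, blue, green, red); there is no depth.
- camera_model(name): a dict with "intrinsics" (3x3 intrinsics, pixels), "world_from_camera" (4x4, takes a point from camera to world coordinates). Camera axes: x right, y up, looking along -z (the intrinsics and any distortion apply to the point x, -y, -z); pixel columns grow to the right and rows downward; lengths in m; the calibration is good to about 2 mm. A picture is of the moment at which its call begins. camera_model takes no time and is no camera call.
- close_job(): hands the job in; it is judged then, once.
Trained networks look in the newest picture that a camera, given by its name, has taken for a name from the list of things; names that differ only in an ending like _2 or _b are one class to them, and where a whole thing is asked for, a point or a joint stands for the part that bears it (a point fixed in the world has none). Each returns a list of dicts, best first, with "conf" (0 to 1); they miss things now and then, are a little off and sometimes report something else, mostly with a low value. They report only what shows in the picture. A call takes as long as a camera call.
- search_frame(camera, query): "xy" ([column, row] as shares, 0 to 1, of the picture: columns of its width, rows of its height, amid what is visible of it).
- place_of(camera, query): "xy" ([column, row] as shares, 0 to 1, of the picture: columns of its width, rows of its height: a listed point, or the origin of a listed thing).
The state is a dict: "time": time; "joints": joint angles; "joint_vel": joint speeds; "joint_efforts": joint torques, N m; "eef_pos": TCP position; "orientation": TCP orientation; "contact_force": force on the tool from outside, world axes, zero at the start; "torque": the same for the moment, N m; "opening": opening from 0.0 (shut) to 1.0 (fully open); "grasp_force": force on a finger pad.
Only numpy, scipy, OpenCV 4.12 (cv2) and the standard library are available. Lean on these libraries where they do the work, as an engineer would, in place of code of your own. Each camera call takes 0.05 s, during which the arm holds its last target. There are 200 camera calls.

TASK

Two tracing boards for line practice lie on the table. On the one whose template has the wavy edge, take the stylus carriage by its knob, press the sprung ball tip lightly against the left end of the metal edge (as seen from the robot) and trace the edge all the way along to its right end, following its curves so that the tip never leaves the edge and its spring is never squeezed to the stop; then let go of the knob there. Do not touch the straight-edged board.

Things in the scene. Friction and masses are not known exactly. Their poses are not given: they have to be found in the camera images.
- wave_board: Fixed plywood board 180 (x) x 230 (y) x 8 mm; its grey template, 23 mm high, has a WAVY metal edge. Origin: centre of underside, on the table; x runs across it away from the robot to the template, y to its left end. Edge face (looks to -x): x = 40 + 14*sin(360deg*y/150mm) mm for |y| < 75, straight at x = 40 from there to |y| = 105. Knob centre on the board: y from -94 to 94 mm, x from -65 to 0.
- wave_knob (a point): Grip centre of the wavy board's round black knob (24 mm thick, 34 to 72 mm above the table, this point at 56; nothing round it is above 34). It slides on the board along y (1 N friction) and x (3.5 N), stays where left, cannot turn or lift. Its stylus points to the board's +x: a ball tip 12 mm thick, centre 75 mm ahead of the knob. Starts near the left end, tip 12 to 23 mm short of the edge.
- wave_tip (a joint): How far the stylus ball is pushed back along the board's x towards the knob, m: 0 = spring fully out, touching nothing; 0.020 = at its stop. 0.4 N at first touch, 2.4 N at the stop. It counts as off the edge below 0.0003 while the knob is between the straight end parts (|y| < 68 mm), and as squeezed to the stop above 0.019; 0.009 is a good middle.
- line_board: The other fixed tracing board, same size, frame, carriage and knob, but its template has a STRAIGHT edge (x = 40 mm all along). Not to be touched. Either board may be the one on the left of the table.

How it is judged:
By the outcome, as a careful person would: the job done as asked, in the order asked, and still so for the second after the job is handed in, with the robot touching nothing.
It also fails if it takes over 45 s, if anything falls off the work surface, if the arm or the gripper's body presses on something with over 40 N, if the wrist force passes 120 N, or if a joint passes its speed limit or range.

## Working session

There is one attempt and no reset: what is moved stays moved. The work goes in short steps, Python scripts to look and compute and a tool call to move; the robot and the scene stay as the last step left them, time stands still between calls to the robot, and variables do not carry over. Pictures are saved under pics/ and viewed, at most 10 in all, crops included, and the job is handed in when it is done.

Besides the shell and the picture viewer there is one more tool, called after ">>>" as name(argument=value, ...) on one line, values as JSON. arm_command: Moves the arm, as the interface text tells. Its arguments: {"type":"object","properties":{"increments":{"type":"array","items":{"type":"object","properties":{"dx":{"type":"number"},"dy":{"type":"number"},"dz":{"type":"number"},"ax":{"type":"number"},"ay":{"type":"number"},"az":{"type":"number"},"jaw":{"type":"number"}}}},"newtons":{"type":"number"}},"required":["increments"]}

```bash
mkdir -p pics; ls; cat > h.py <<'E'
from cell import *
import numpy as np, cv2
def ray(cam,xy,z):
    m=camera_model(cam);K=np.array(m["intrinsics"]);T=np.array(m["world_from_camera"])
    u,v=xy[0]*560,xy[1]*420
    d=np.linalg.inv(K)@[u,v,1]; d=T[:3,:3]@[d[0],-d[1],-d[2]]; o=T[:3,3]
    return o+d*(z-o[2])/d[2]
E
python3 - <<'E'
from h import *
for c in("top","scene"):
    im=read_camera(c);cv2.imwrite(f"pics/{c}0.png",im)
    m=camera_model(c);print(c,{k:(np.round(v,3).tolist() if not isinstance(v,str) else v) for k,v in m.items()})
    for q,z in(("wave_board",0),("line_board",0),("wave_knob",.056)):
        for r in place_of(c,q)[:3]: print(c,q,r,ray(c,r["xy"],z).round(4))
s=observe();print(s)
E
```

```text
pics
top {'intrinsics': [[457.847, 0.0, 282.97], [0.0, 457.847, 205.378], [0.0, 0.0, 1.0]], 'world_from_camera': [[0.0, 0.991, -0.131, 0.389], [-1.0, -0.003, -0.022, -0.027], [-0.022, 0.131, 0.991, 0.982], [0.0, 0.0, 0.0, 1.0]]}
top wave_board {'xy': [0.677, 0.4355], 'conf': 0.74} [ 0.5672 -0.2138  0.    ]
top line_board {'xy': [0.3057, 0.4886], 'conf': 0.59} [0.5196 0.238  0.    ]
top wave_knob {'xy': [0.6282, 0.53], 'conf': 0.63} [ 0.4757 -0.1459  0.056 ]
scene {'intrinsics': [[411.781, 0.0, 274.16], [0.0, 411.781, 214.034], [0.0, 0.0, 1.0]], 'world_from_camera': [[-0.672, 0.579, -0.461, 0.134], [-0.74, -0.513, 0.435, 0.365], [0.015, 0.633, 0.774, 0.725], [0.0, 0.0, 0.0, 1.0]]}
scene wave_board {'xy': [0.5813, 0.4167], 'conf': 0.72} [ 0.5735 -0.2211  0.    ]
scene line_board {'xy': [0.3236, 0.7174], 'conf': 0.58} [0.5233 0.2386 0.    ]
scene wave_knob {'xy': [0.6023, 0.469], 'conf': 0.95} [ 0.4764 -0.146   0.056 ]
{'time': 0.4, 'joints': array([ 1.09218193,  0.57580318,  0.02485561,  1.43721448, -0.0149858 ,
        1.12897603, -0.05654294]), 'joint_vel': array([ 1.41689613e-03, -8.47850981e-05,  1.25620014e-03, -3.61017817e-04,
        1.21058417e-03, -4.64036290e-04,  2.53421614e-04]), 'joint_efforts': array([-2.53341190e-03, -7.64679623e+01,  2.24523425e+00, -2.85934335e+01,
        1.50734332e-02,  5.17979963e-03, -2.44717756e-05]), 'eef_pos': array([ 0.25963113, -0.62301322,  0.23117796]), 'orientation': array([ 9.80578684e-01,  1.96126065e-01, -2.13078801e-05, -1.06361378e-04]), 'contact_force': array([ 0.35252073, -0.4587549 , -0.04183703]), 'torque': array([0.01084987, 0.01497803, 0.0343938 ]), 'grasp_force': 0.0, 'opening': 0.9953005941838933}
```

```bash
python3 - <<'E'
import cv2
im=cv2.imread("pics/top0.png")
cv2.imwrite("pics/c0.png",cv2.resize(im[90:300,290:490],None,fx=2.85,fy=2.85,interpolation=cv2.INTER_CUBIC))
E
```

```text
(no output)
```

View pics/top0.png

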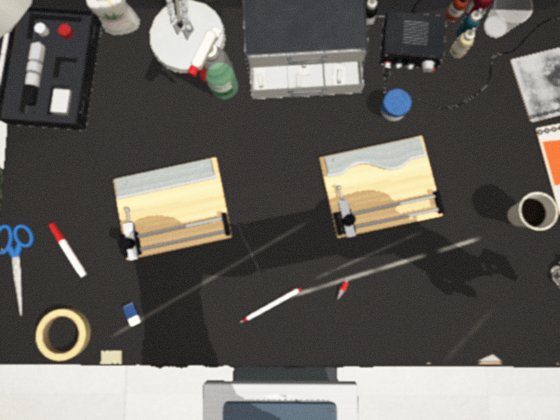

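View pics/c0.png

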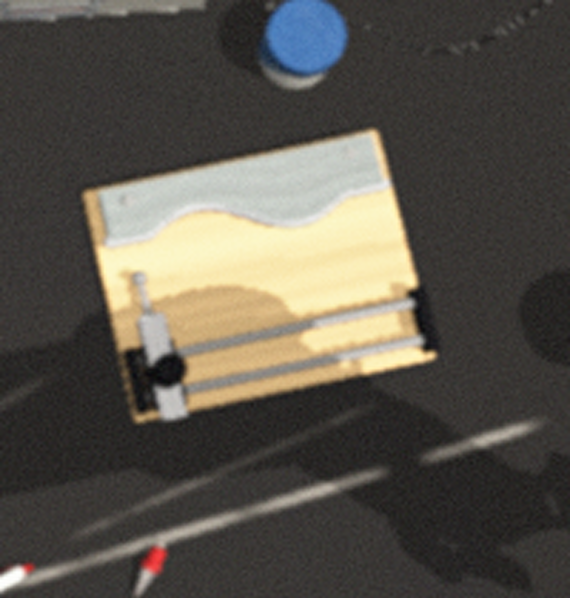

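```bash
cat >> h.py <<'E'
def proj(cam,P):
    m=camera_model(cam);K=np.array(m["intrinsics"]);T=np.array(m["world_from_camera"])
    p=(np.atleast_2d(P)-T[:3,3])@T[:3,:3]; p=p*[1,-1,-1]; p=p@K.T
    return p[:,:2]/p[:,2:]
def B2W(pose,b):
    b=np.atleast_2d(b);c,s=np.cos(pose[2]),np.sin(pose[2])
    return np.c_[pose[0]+c*b[:,0]-s*b[:,1],pose[1]+s*b[:,0]+c*b[:,1],b[:,2]]
def edge(y): return np.where(abs(y)<.075,.04+.014*np.sin(2*np.pi*y/.15),.04)
E
python3 - <<'E'
from h import *
from scipy.optimize import least_squares
px=np.array([[85,190],[377,130],[437,355],[137,422]])/2.85+[290,90]
C=np.array([[.09,.115,.008],[.09,-.115,.008],[-.09,-.115,.008],[-.09,.115,.008]])
r=least_squares(lambda p:(proj("top",B2W(p,C))-px).ravel(),[.567,-.214,.22]);p=r.x
print(p,np.degrees(p[2]),r.fun.round(1))
for k in([.4757,-.1459],[.4764,-.146]):
    d=np.array(k)-p[:2];c,s=np.cos(p[2]),np.sin(p[2]);print("knob board",(c*d[0]+s*d[1])*1e3,(-s*d[0]+c*d[1])*1e3)
np.save("pose.npy",p)
y=np.linspace(-.105,.105,60)
out=[]
for c,(x0,y0,w,h) in(("top",(310,120,150,130)),("scene",(220,60,200,190))):
    im=cv2.imread(f"pics/{c}0.png");f=4 if c=="top" else 3
    z=cv2.resize(im[y0:y0+h,x0:x0+w],None,fx=f,fy=f,interpolation=cv2.INTER_CUBIC)
    for P,col in((np.c_[edge(y),y,0*y+.023],(0,0,255)),(C[[0,1,2,3,0]],(255,0,0))):
        q=(proj(c,B2W(p,P))-[x0,y0]+.5)*f
        cv2.polylines(z,[q.astype(int)],False,col,1)
    cv2.imwrite(f"pics/ov_{c}.png",z)
E
```

```text
[ 0.55959674 -0.21570127  0.21028863] 12.04865119806908 [-0.5  0.2  0.3 -0.8  0.4  0.6 -0.2 -0.1]
knob board -67.47808460284752 85.77638836548576
knob board -66.81437932746022 85.53247176616739
```

View pics/ov_top.png

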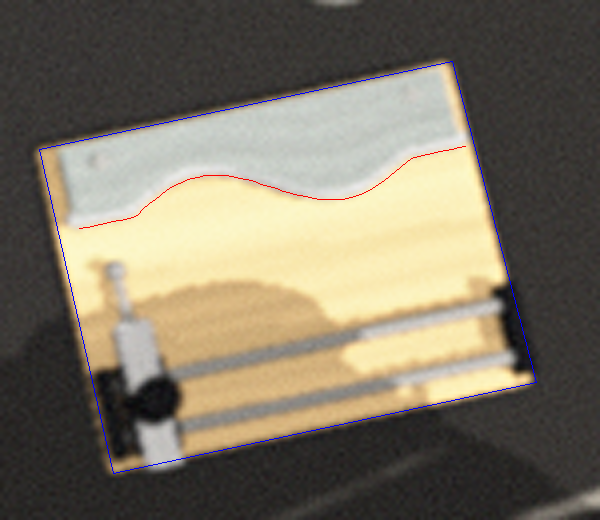

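View pics/ov_scene.png

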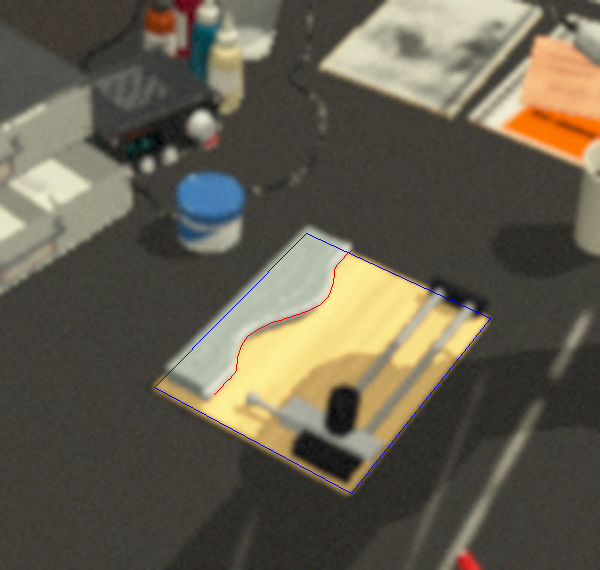

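>>> arm_command(increments=[{"dx":0.04,"dy":0.03,"az":-3.5,"jaw":1},{"dx":0.04,"dy":0.03,"az":-3.5},{"dx":0.03,"dy":0.035,"az":-3.6},{"dx":0.03,"dy":0.035},{"dx":0.02,"dy":0.04}], newtons=40)

```text
invalid input at $.increments[0]: expected keys dx, dy, dz, ax, ay, az, jaw
```

```bash
python3 - <<'E'
from h import *
from scipy.optimize import minimize
s=observe();print(s["eef_pos"],s["orientation"],s["time"])
p=np.load("pose.npy")
def tob(k,p):
    d=np.array(k)[:2]-p[:2];c,s=np.cos(p[2]),np.sin(p[2]);return np.round([(c*d[0]+s*d[1])*1e3,(-s*d[0]+c*d[1])*1e3],1)
t=lambda x,y:((310+x/4)/560,(120+y/4)/420)
u=lambda x,y:((220+x/3)/560,(60+y/3)/420)
for n,c,q,z in(("knobtop","top",t(157,397),.072),("knobmid","scene",u(343,410),.056),("knobtop","scene",u(345,391),.072),("ball","top",t(114,269),.018),("ball","scene",u(252,399),.018),
  ("edgeL","top",t(72,222),.023),("edgeR","top",t(464,138),.023),("edgeL","scene",u(206,390),.023),("edgeR","scene",u(350,245),.023),("backL","scene",u(167,368),.023),("backR","scene",u(310,227),.023)):
    w=ray(c,q,z);print(n,c,w.round(4),tob(w,p))
for c in("top","scene"):
    im=read_camera(c);cv2.imwrite(f"pics/{c}1.png",im)
    for r in place_of(c,"wave_knob")[:1]:
        w=ray(c,r["xy"],.056);print(c,r,w.round(4),tob(w,p))
    r=search_frame(c,"wave_tip")[:2];print(r)
    for r in place_of(c,"wave_board")[:1]:
        w=ray(c,r["xy"],0);print(c,r,w.round(4),tob(w,p))
# photometric fit: knob-dark centroid in crops, native
im=cv2.imread("pics/scene1.png");x0,y0=265,90
a=cv2.resize(im[y0:y0+150,x0:x0+130],None,fx=5,fy=5,interpolation=cv2.INTER_CUBIC)[:600,:]
im=cv2.imread("pics/top1.png")
b=cv2.resize(im[145:245,310:360],None,fx=6,fy=6,interpolation=cv2.INTER_CUBIC)
cv2.imwrite("pics/s1.png",a);cv2.imwrite("pics/t1.png",b)
E
```

```text
[ 0.25963113 -0.62301322  0.23117796] [ 9.80578684e-01  1.96126065e-01 -2.13078801e-05 -1.06361378e-04] 0.4
knobtop top [ 0.4809 -0.1389  0.072 ] [-60.9  91.5]
knobmid scene [ 0.4813 -0.1418  0.056 ] [-61.1  88.6]
knobtop scene [ 0.4845 -0.1443  0.072 ] [-58.6  85.5]
ball top [ 0.5549 -0.124   0.018 ] [14.5 90.7]
ball scene [ 0.5555 -0.1262  0.018 ] [14.7 88.4]
edgeL top [ 0.5794 -0.1016  0.023 ] [ 43.2 107.4]
edgeR top [ 0.6241 -0.3105  0.023 ] [  43.3 -106.2]
edgeL scene [ 0.5827 -0.1027  0.023 ] [ 46.2 105.7]
edgeR scene [ 0.6234 -0.3123  0.023 ] [  42.2 -107.8]
backL scene [ 0.6199 -0.0959  0.023 ] [ 84.  104.6]
backR scene [ 0.6625 -0.3037  0.023 ] [  82.3 -107.5]
top {'xy': [0.6293, 0.5283], 'conf': 0.68} [ 0.4771 -0.1471  0.056 ] [-66.3  84.3]
[{'xy': [0.6064, 0.4586], 'conf': 0.52}]
top {'xy': [0.6764, 0.4393], 'conf': 0.67} [ 0.5637 -0.213   0.    ] [4.6 1.8]
scene {'xy': [0.5989, 0.4655], 'conf': 0.66} [ 0.4821 -0.146   0.056 ] [-61.3  84.3]
[{'xy': [0.5491, 0.4593], 'conf': 0.59}]
scene {'xy': [0.5877, 0.424], 'conf': 0.85} [ 0.5604 -0.22    0.    ] [-0.1 -4.3]
```

View pics/s1.png

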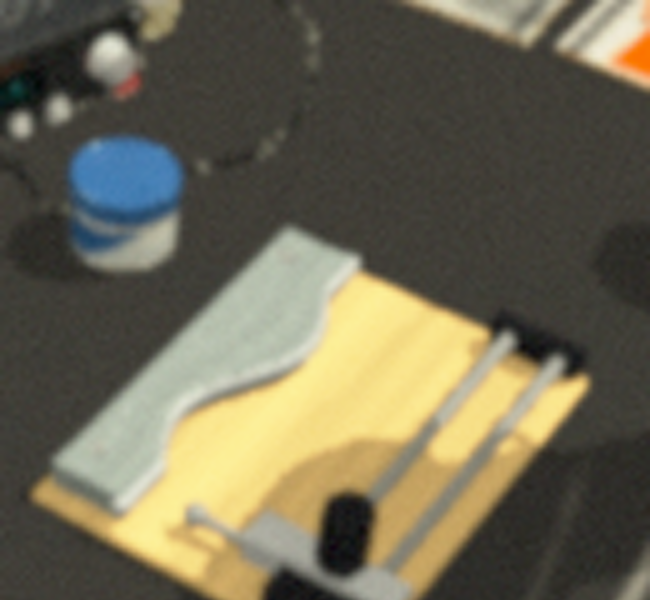

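>>> arm_command(increments=[{"dx":0.02,"dy":0.0435,"dz":0,"ax":0,"ay":0,"az":7.2,"jaw":1},{"dx":0.02,"dy":0.0435,"dz":0,"ax":0,"ay":0,"az":7.2,"jaw":1},{"dx":0.02,"dy":0.0435,"dz":0,"ax":0,"ay":0,"az":7.2,"jaw":1},{"dx":0.02,"dy":0.0435,"dz":0,"ax":0,"ay":0,"az":7.2,"jaw":1},{"dx":0.02,"dy":0.0435,"dz":0,"ax":0,"ay":0,"az":7.2,"jaw":1},{"dx":0.02,"dy":0.0435,"dz":0,"ax":0,"ay":0,"az":7.2,"jaw":1},{"dx":0.02,"dy":0.0435,"dz":0,"ax":0,"ay":0,"az":7.2,"jaw":1},{"dx":0.02,"dy":0.0435,"dz":0,"ax":0,"ay":0,"az":7.2,"jaw":1},{"dx":0.02,"dy":0.0435,"dz":0,"ax":0,"ay":0,"az":7.2,"jaw":1},{"dx":0.02,"dy":0.0435,"dz":0,"ax":0,"ay":0,"az":7.2,"jaw":1},{"dx":0.02,"dy":0.0435,"dz":0,"ax":0,"ay":0,"az":7.2,"jaw":1},{"dx":0,"dy":0,"dz":0,"ax":0,"ay":0,"az":0,"jaw":1}], newtons=30)

```text
time: 2.0
eef_pos: [0.4824, -0.1377, 0.232]
orientation: [0.625, 0.78, 0.002, 0.0]
contact_force: [-0.2, -0.9, 0.6]
opening: 1.001
grasp_force: 0.0
```

>>> arm_command(increments=[{"dx":0,"dy":0,"dz":-0.03,"ax":0,"ay":0,"az":-0.5,"jaw":1},{"dx":0,"dy":0,"dz":-0.04,"ax":0,"ay":0,"az":0,"jaw":1},{"dx":0,"dy":0,"dz":-0.04,"ax":0,"ay":0,"az":0,"jaw":1},{"dx":0,"dy":0,"dz":0,"ax":0,"ay":0,"az":0,"jaw":1},{"dx":0,"dy":0,"dz":0,"ax":0,"ay":0,"az":0,"jaw":1}])

```text
time: 2.5
eef_pos: [0.4796, -0.1447, 0.1218]
orientation: [0.634, 0.773, -0.0, -0.0]
contact_force: [-0.4, 0.7, 1.2]
opening: 1.003
grasp_force: 0.0
```

>>> arm_command(increments=[{"dx":0.002,"dy":0.0035,"dz":-0.022,"ax":0,"ay":0,"az":0.6,"jaw":1},{"dx":0,"dy":0,"dz":-0.025,"ax":0,"ay":0,"az":0,"jaw":1},{"dx":0,"dy":0,"dz":-0.025,"ax":0,"ay":0,"az":0,"jaw":1},{"dx":0,"dy":0,"dz":-0.01,"ax":0,"ay":0,"az":0,"jaw":1},{"dx":0,"dy":0,"dz":0,"ax":0,"ay":0,"az":0,"jaw":1},{"dx":0,"dy":0,"dz":0,"ax":0,"ay":0,"az":0,"jaw":1}])

```text
time: 3.1
eef_pos: [0.4827, -0.1413, 0.0408]
orientation: [0.63, 0.777, 0.0, 0.001]
contact_force: [-0.1, 0.0, 0.3]
opening: 0.999
grasp_force: 0.0
```

```bash
python3 - <<'E'
from h import *
a=read_camera("scene")[90:240,240:390];b=read_camera("top")[130:280,290:440]
cv2.imwrite("pics/g1.png",np.hstack([cv2.resize(i,(400,400),interpolation=cv2.INTER_CUBIC) for i in(a,b)]))
E
```

```text
(no output)
```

View pics/g1.png

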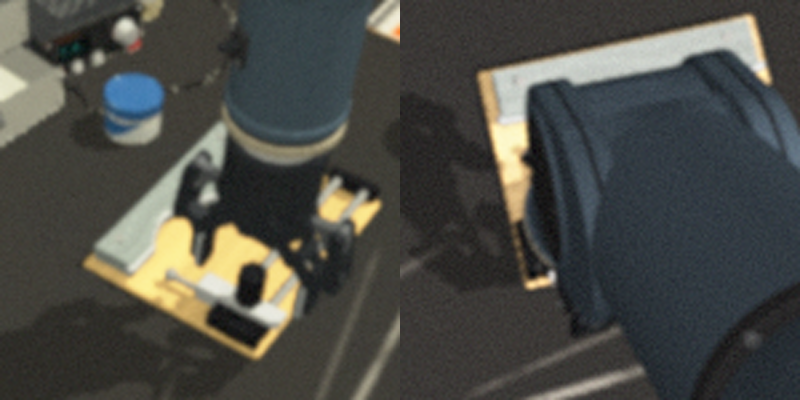

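>>> arm_command(increments=[{"dx":0,"dy":0,"dz":0,"ax":0,"ay":0,"az":0,"jaw":0.2},{"dx":0,"dy":0,"dz":0,"ax":0,"ay":0,"az":0,"jaw":-0.1},{"dx":0,"dy":0,"dz":0,"ax":0,"ay":0,"az":0,"jaw":-0.4},{"dx":0,"dy":0,"dz":0,"ax":0,"ay":0,"az":0,"jaw":-1},{"dx":0,"dy":0,"dz":0,"ax":0,"ay":0,"az":0,"jaw":-1},{"dx":0,"dy":0,"dz":0,"ax":0,"ay":0,"az":0,"jaw":-1},{"dx":0,"dy":0,"dz":0,"ax":0,"ay":0,"az":0,"jaw":-1},{"dx":0,"dy":0,"dz":0,"ax":0,"ay":0,"az":0,"jaw":-1}], newtons=40)

```text
time: 4.0
eef_pos: [0.4819, -0.1411, 0.0395]
orientation: [0.63, 0.777, 0.0, 0.0]
contact_force: [-0.6, 1.0, 5.9]
opening: 0.266
grasp_force: 39.0
```

```bash
cat > look.py <<'E'
from h import *
import sys
n=sys.argv[1];a=read_camera("scene")
cv2.imwrite(f"pics/full_{n}.png",a);x0,y0,w,h=[int(v) for v in sys.argv[2:6]]
cv2.imwrite(f"pics/{n}.png",cv2.resize(a[y0:y0+h,x0:x0+w],None,fx=6,fy=6,interpolation=cv2.INTER_CUBIC))
s=observe();p=np.load("pose.npy");d=s["eef_pos"][:2]-p[:2];c,q=np.cos(p[2]),np.sin(p[2])
q_=s["orientation"]
print("tcp",s["eef_pos"].round(4),"board",np.round([(c*d[0]+q*d[1])*1e3,(-q*d[0]+c*d[1])*1e3],1),"yaw",2*np.degrees(np.arctan2(q_[1],q_[0]))-90,"F",s["contact_force"].round(1),s["opening"],s["grasp_force"],s["time"])
E
python3 look.py g2 270 140 130 100
```

```text
tcp [ 0.4819 -0.1411  0.0395] board [-60.4  89.2] yaw 11.920928996491867 F [0.7 0.1 6.2] 0.27102438078372165 38.97156880935654 4.05
```

View pics/g2.png

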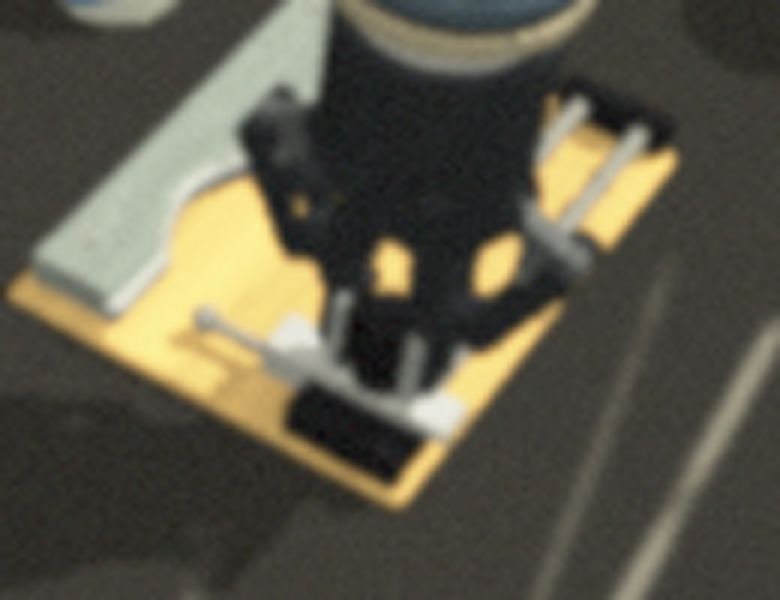

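```bash
python3 - <<'E'
from h import *
p=np.load("pose.npy")
print(proj("scene",B2W(p,[[.0146,.0892,z] for z in(.01,.015,.02,.025)]))*6-[270*6,140*6], "ball seen 207,318")
for X in(.040,.042,.044,.046,.048):
  for z in (.008,.023): print(X,z,(proj("scene",B2W(p,[[X,y,z] for y in(.105,.09,.08)]))*6-[270*6-3,140*6-3]).round().tolist())
b=cv2.imread("pics/full_g2.png")[170:200,278:302]
cv2.imwrite("pics/z.png",cv2.resize(b,None,fx=20,fy=20,interpolation=cv2.INTER_CUBIC))
E
```

```text
[[201.56391309 333.20305529]
 [202.47515542 324.57324147]
 [203.39379962 315.87332898]
 [204.31993626 307.10246024]] ball seen 207,318
0.04 0.008 [[127.0, 335.0], [149.0, 312.0], [163.0, 297.0]]
0.04 0.023 [[129.0, 309.0], [151.0, 286.0], [165.0, 271.0]]
0.042 0.008 [[123.0, 333.0], [145.0, 310.0], [159.0, 295.0]]
0.042 0.023 [[125.0, 307.0], [147.0, 284.0], [161.0, 269.0]]
0.044 0.008 [[119.0, 331.0], [140.0, 308.0], [155.0, 293.0]]
0.044 0.023 [[121.0, 304.0], [142.0, 282.0], [157.0, 267.0]]
0.046 0.008 [[115.0, 328.0], [136.0, 305.0], [150.0, 290.0]]
0.046 0.023 [[116.0, 302.0], [138.0, 279.0], [152.0, 264.0]]
0.048 0.008 [[111.0, 326.0], [132.0, 303.0], [146.0, 288.0]]
0.048 0.023 [[112.0, 300.0], [134.0, 277.0], [148.0, 262.0]]
```

View pics/z.png

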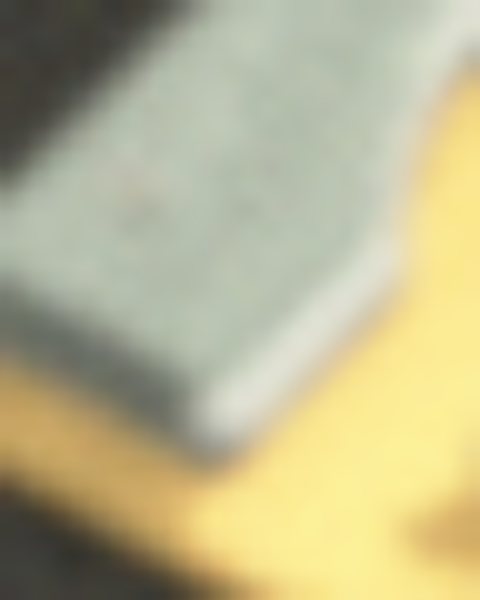

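>>> arm_command(increments=[{"dx":0.0051,"dy":0.0011,"dz":0,"ax":0,"ay":0,"az":0,"jaw":-1},{"dx":0.0051,"dy":0.0011,"dz":0,"ax":0,"ay":0,"az":0,"jaw":-1},{"dx":0.0051,"dy":0.0011,"dz":0,"ax":0,"ay":0,"az":0,"jaw":-1},{"dx":0.0051,"dy":0.0011,"dz":0,"ax":0,"ay":0,"az":0,"jaw":-1},{"dx":0.0051,"dy":0.0011,"dz":0,"ax":0,"ay":0,"az":0,"jaw":-1},{"dx":0.0051,"dy":0.0011,"dz":0,"ax":0,"ay":0,"az":0,"jaw":-1},{"dx":0,"dy":0,"dz":0,"ax":0,"ay":0,"az":0,"jaw":-1},{"dx":0,"dy":0,"dz":0,"ax":0,"ay":0,"az":0,"jaw":-1},{"dx":0,"dy":0,"dz":0,"ax":0,"ay":0,"az":0,"jaw":-1}])

```text
time: 4.95
eef_pos: [0.512, -0.1346, 0.0395]
orientation: [0.63, 0.777, -0.0, -0.0]
contact_force: [-1.4, -0.5, 6.3]
opening: 0.27
grasp_force: 39.2
```

```bash
python3 look.py g3 270 140 130 100; python3 - <<'E'
from h import *
a=[cv2.imread(f"pics/full_{n}.png")[168:213,272:322] for n in("g2","g3")]
cv2.imwrite("pics/cmp.png",np.hstack([cv2.resize(i,(400,360),interpolation=cv2.INTER_CUBIC) for i in a]))
E
```

```text
tcp [ 0.512  -0.1346  0.0395] board [-29.6  89.2] yaw 11.909717213259626 F [-1.  -0.1  6.3] 0.26477006368278955 39.18230420560576 5.0
```

View pics/cmp.png

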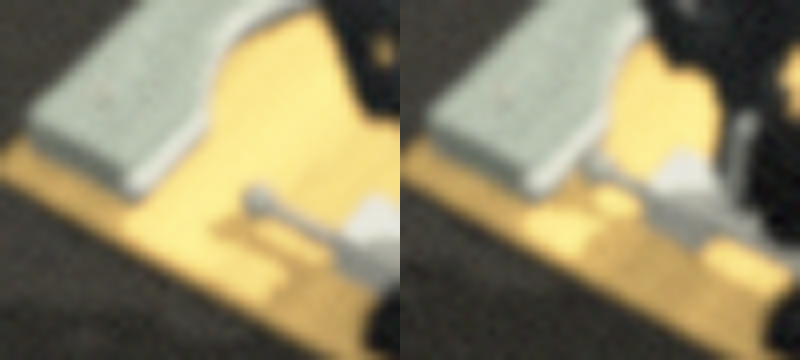

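```bash
python3 - <<'E'
from h import *
from scipy.optimize import least_squares
from scipy.ndimage import map_coordinates
p=np.load("pose.npy");ys=np.arange(-.1,.1001,.004);off=np.arange(-.012,.016,.0005)
for c in("top","scene"):
    im=(cv2.imread(f"pics/{c}0.png").astype(float)+cv2.imread(f"pics/{c}1.png"))/2
    sat=cv2.GaussianBlur(im[...,2]-im[...,0],(0,0),.6)
    E=[]
    for y in ys:
        q=proj(c,B2W(p,np.c_[edge(y)+off,0*off+y,0*off+.008]))
        v=map_coordinates(sat,[q[:,1]-.5,q[:,0]-.5],order=1)
        g=-np.gradient(v);g[:2]=g[-2:]=0
        i=g.argmax();w=slice(max(i-3,0),i+4);E.append((off[w]*g[w]).sum()/g[w].sum())
    E=np.array(E)
    def res(t):
        yy=ys-t[1]; return (t[0]+t[2]*ys+edge(yy)-edge(ys)-E)*1e3
    r=least_squares(res,[0,0,0],loss="soft_l1")
    print(c,"dx mm,dy mm,dyaw deg",r.x[0]*1e3,r.x[1]*1e3,-np.degrees(r.x[2]),"\n E",(E*1e3).round(1).tolist(),"\n res",r.fun.round(1).tolist())
E
```

```text
top dx mm,dy mm,dyaw deg 2.088863229620941 -2.2970894649599116 -0.11060664894189565 
 E [2.4, 1.9, 2.0, 1.5, 1.6, 2.0, 0.5, 0.5, 0.5, 0.5, 1.0, 1.5, 1.0, 1.5, 1.9, 2.5, 2.0, 2.5, 1.9, 4.2, 3.8, 2.7, 4.2, 2.3, 3.8, 4.3, 3.0, 3.8, 2.3, 3.8, 2.6, 2.2, 2.4, 1.7, 2.0, 1.5, 2.0, 1.6, 1.5, 1.6, 1.5, 1.5, 1.0, 1.0, 2.5, 1.9, 2.1, 2.5, 2.0, 2.1, 2.0] 
 res [-0.5, 0.0, -0.1, 0.4, 0.3, -0.1, 0.7, 0.1, 0.2, 0.3, -0.1, -0.4, 0.3, -0.1, -0.2, -0.5, 0.2, -0.1, 0.7, -1.4, -0.8, 0.4, -0.9, 1.0, -0.4, -0.9, 0.4, -0.4, 1.0, -0.7, 0.4, 0.6, 0.2, 0.7, 0.1, 0.4, -0.2, -0.0, -0.2, -0.4, -0.4, -0.5, -0.1, -0.1, -0.3, 0.3, 0.2, -0.2, 0.3, 0.2, 0.3]
scene dx mm,dy mm,dyaw deg 4.224467639577771 -5.585233274387247 -0.42354023260422236 
 E [5.0, 5.0, 5.4, 4.5, 3.4, 1.4, -1.0, -0.5, -0.4, 0.5, 1.5, 2.5, 3.5, 4.5, 5.0, 5.1, 5.2, 6.9, 6.5, 6.0, 5.5, 6.4, 5.6, 6.9, 5.6, 7.4, 6.0, 6.0, 6.0, 5.5, 5.9, 5.5, 5.1, 4.5, 4.5, 3.9, 3.1, 2.4, 1.5, 1.5, 0.5, 1.3, 1.5, 3.5, 5.4, 5.5, 5.5, 5.9, 5.9, 5.9, 6.4] 
 res [-1.5, -1.4, -1.8, -1.0, 0.2, 1.8, 2.0, 1.0, 1.1, 0.5, -0.1, -0.6, -1.2, -1.7, -1.6, -1.1, -0.6, -1.8, -0.8, 0.1, 1.0, 0.5, 1.6, 0.4, 1.9, 0.1, 1.4, 1.2, 1.0, 1.1, 0.3, 0.3, 0.3, 0.3, -0.2, -0.1, 0.3, 0.4, 1.0, 0.6, 1.3, 0.3, -0.0, -0.5, -0.7, -0.6, -0.6, -1.1, -1.0, -1.0, -1.4]
```

```bash
cat > plan.py <<'E'
from h import *
import sys
N,end=int(sys.argv[1]),float(sys.argv[2])/1e3
p=np.load("pose.npy");c,s=np.cos(p[2]),np.sin(p[2])
yy=np.linspace(-.105,.105,4001)
def loc(y):
    d=yy-y;m=abs(d)<.006;return (edge(yy[m])-np.sqrt(.006**2-d[m]**2)).min()-.034
X=lambda ty:-.0286+loc(ty+.0035)+.002*(ty-.089)
e=observe()["eef_pos"][:2];d=e-p[:2];b=np.array([c*d[0]+s*d[1],-s*d[0]+c*d[1]]);print("tcp board",b.round(4),"want x",round(float(X(b[1])),4))
t=np.linspace(b[1],end,N+1)[1:]
W=B2W(p,np.c_[[X(v) for v in t],t,0*t])[:,:2]
R=np.round(W-e,4);D=np.diff(np.vstack([[0,0],R]),axis=0)
print((D*1e4).round().astype(int).tolist())
E
python3 plan.py 46 -93.5
```

```text
tcp board [-0.0296  0.0892] want x -0.0286
[[18, -37], [8, -39], [9, -38], [8, -39], [12, -38], [30, -35], [30, -34], [30, -34], [27, -35], [25, -35], [22, -36], [19, -37], [14, -37], [10, -39], [5, -39], [2, -40], [-3, -42], [-6, -42], [-9, -42], [-12, -43], [-13, -44], [-14, -43], [-15, -44], [-14, -44], [-13, -43], [-12, -43], [-11, -43], [-7, -42], [-6, -42], [-2, -41], [1, -41], [4, -39], [7, -39], [11, -39], [14, -37], [17, -37], [20, -37], [22, -36], [26, -35], [27, -34], [29, -35], [31, -34], [22, -36], [8, -39], [9, -39], [8, -38]]
```

>>> arm_command(increments=[{"dx":0.0018,"dy":-0.0037,"dz":0,"ax":0,"ay":0,"az":0,"jaw":-1},{"dx":0.0008,"dy":-0.0039,"dz":0,"ax":0,"ay":0,"az":0,"jaw":-1},{"dx":0.0009,"dy":-0.0038,"dz":0,"ax":0,"ay":0,"az":0,"jaw":-1},{"dx":0.0008,"dy":-0.0039,"dz":0,"ax":0,"ay":0,"az":0,"jaw":-1},{"dx":0.0012,"dy":-0.0038,"dz":0,"ax":0,"ay":0,"az":0,"jaw":-1},{"dx":0.003,"dy":-0.0035,"dz":0,"ax":0,"ay":0,"az":0,"jaw":-1},{"dx":0.003,"dy":-0.0034,"dz":0,"ax":0,"ay":0,"az":0,"jaw":-1},{"dx":0.003,"dy":-0.0034,"dz":0,"ax":0,"ay":0,"az":0,"jaw":-1},{"dx":0.0027,"dy":-0.0035,"dz":0,"ax":0,"ay":0,"az":0,"jaw":-1},{"dx":0.0025,"dy":-0.0035,"dz":0,"ax":0,"ay":0,"az":0,"jaw":-1},{"dx":0.0022,"dy":-0.0036,"dz":0,"ax":0,"ay":0,"az":0,"jaw":-1},{"dx":0.0019,"dy":-0.0037,"dz":0,"ax":0,"ay":0,"az":0,"jaw":-1},{"dx":0,"dy":0,"dz":0,"ax":0,"ay":0,"az":0,"jaw":-1}])

```text
time: 6.3
eef_pos: [0.535, -0.1792, 0.0394]
orientation: [0.63, 0.776, -0.001, -0.0]
contact_force: [-4.0, -1.9, 8.4]
opening: 0.268
grasp_force: 39.4
```

```bash
python3 look.py g4 270 140 130 100; python3 plan.py 34 -93.5
```

```text
tcp [ 0.535  -0.1792  0.0394] board [-16.5  40.9] yaw 11.863310375670522 F [-3.3 -2.9  7.2] 0.2663985185818906 39.32512496423442 6.35
tcp board [-0.0165  0.0409] want x -0.0154
[[24, -35], [10, -39], [4, -39], [1, -40], [-3, -41], [-7, -42], [-9, -43], [-12, -43], [-13, -43], [-14, -43], [-15, -44], [-14, -43], [-13, -43], [-12, -43], [-10, -43], [-7, -42], [-5, -41], [-2, -41], [1, -40], [4, -40], [7, -39], [11, -38], [14, -37], [17, -37], [20, -36], [23, -36], [25, -35], [28, -34], [29, -35], [30, -34], [22, -35], [8, -39], [8, -39], [8, -38]]
```

>>> arm_command(increments=[{"dx":0.0014,"dy":-0.0037,"dz":0,"ax":0,"ay":0,"az":0,"jaw":-1},{"dx":0.001,"dy":-0.0039,"dz":0,"ax":0,"ay":0,"az":0,"jaw":-1},{"dx":0.0005,"dy":-0.0039,"dz":0,"ax":0,"ay":0,"az":0,"jaw":-1},{"dx":0.0002,"dy":-0.004,"dz":0,"ax":0,"ay":0,"az":0,"jaw":-1},{"dx":-0.0003,"dy":-0.0042,"dz":0,"ax":0,"ay":0,"az":0,"jaw":-1},{"dx":-0.0006,"dy":-0.0042,"dz":0,"ax":0,"ay":0,"az":0,"jaw":-1},{"dx":-0.0009,"dy":-0.0042,"dz":0,"ax":0,"ay":0,"az":0,"jaw":-1},{"dx":-0.0012,"dy":-0.0043,"dz":0,"ax":0,"ay":0,"az":0,"jaw":-1},{"dx":-0.0013,"dy":-0.0044,"dz":0,"ax":0,"ay":0,"az":0,"jaw":-1},{"dx":-0.0014,"dy":-0.0043,"dz":0,"ax":0,"ay":0,"az":0,"jaw":-1},{"dx":-0.0015,"dy":-0.0044,"dz":0,"ax":0,"ay":0,"az":0,"jaw":-1},{"dx":0,"dy":0,"dz":0,"ax":0,"ay":0,"az":0,"jaw":-1}])

```text
time: 7.55
eef_pos: [0.5321, -0.2244, 0.0395]
orientation: [0.63, 0.777, 0.0, 0.0]
contact_force: [0.7, 1.0, 6.3]
opening: 0.268
grasp_force: 39.2
```

```bash
python3 look.py g5 240 130 130 100; python3 plan.py 23 -93.5;  python3 - <<'E'
from h import *
a=[cv2.imread(f"pics/full_{n}.png")[140:200,280:340] for n in("g4","g5")]
cv2.imwrite("pics/cmp2.png",np.hstack([cv2.resize(i,(400,400),interpolation=cv2.INTER_CUBIC) for i in a]))
E
```

```text
tcp [ 0.5321 -0.2243  0.0395] board [-28.7  -2.7] yaw 11.88718403222272 F [ 0.7 -0.2  5.5] 0.2719171259600175 39.187557849800214 7.6
tcp board [-0.0287 -0.0027] want x -0.0293
[[-20, -45], [-13, -43], [-12, -43], [-9, -42], [-8, -42], [-5, -41], [-2, -41], [1, -40], [5, -40], [7, -39], [11, -38], [14, -37], [17, -37], [20, -36], [23, -35], [25, -35], [27, -35], [29, -34], [30, -34], [22, -36], [9, -38], [8, -39], [8, -38]]
```

View pics/cmp2.png

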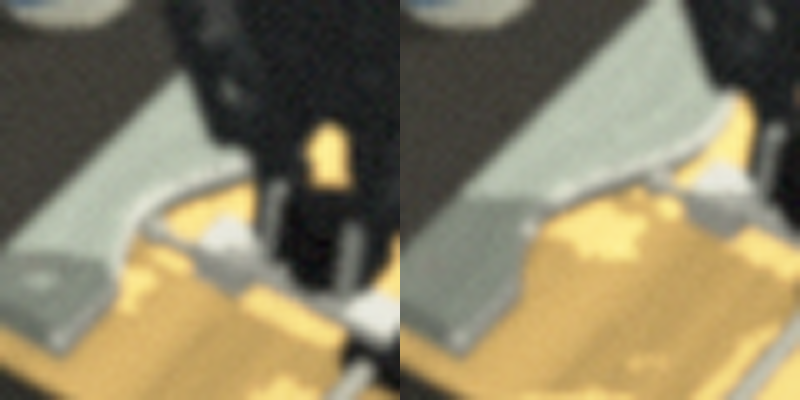

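>>> arm_command(increments=[{"dx":-0.0014,"dy":-0.0044,"dz":0,"ax":0,"ay":0,"az":0,"jaw":-1},{"dx":-0.0013,"dy":-0.0043,"dz":0,"ax":0,"ay":0,"az":0,"jaw":-1},{"dx":-0.0012,"dy":-0.0043,"dz":0,"ax":0,"ay":0,"az":0,"jaw":-1},{"dx":-0.0011,"dy":-0.0043,"dz":0,"ax":0,"ay":0,"az":0,"jaw":-1},{"dx":-0.0007,"dy":-0.0042,"dz":0,"ax":0,"ay":0,"az":0,"jaw":-1},{"dx":-0.0006,"dy":-0.0042,"dz":0,"ax":0,"ay":0,"az":0,"jaw":-1},{"dx":-0.0002,"dy":-0.0041,"dz":0,"ax":0,"ay":0,"az":0,"jaw":-1},{"dx":0.0001,"dy":-0.0041,"dz":0,"ax":0,"ay":0,"az":0,"jaw":-1},{"dx":0.0006,"dy":-0.0039,"dz":0,"ax":0,"ay":0,"az":0,"jaw":-1},{"dx":0.0011,"dy":-0.0039,"dz":0,"ax":0,"ay":0,"az":0,"jaw":-1},{"dx":0.0015,"dy":-0.0039,"dz":0,"ax":0,"ay":0,"az":0,"jaw":-1},{"dx":0,"dy":0,"dz":0,"ax":0,"ay":0,"az":0,"jaw":-1}])

```text
time: 8.8
eef_pos: [0.5287, -0.2706, 0.0396]
orientation: [0.63, 0.776, -0.0, 0.0]
contact_force: [0.2, -2.0, 6.3]
opening: 0.267
grasp_force: 39.2
```

```bash
python3 look.py g6 240 130 130 100; python3 plan.py 12 -93.5
```

```text
tcp [ 0.5287 -0.2706  0.0396] board [-41.7 -47.3] yaw 11.862441400615609 F [ 1.1 -1.3  5. ] 0.2660764067994836 39.21349688898772 8.85
tcp board [-0.0417 -0.0473] want x -0.0425
[[7, -38], [18, -36], [20, -35], [23, -34], [25, -34], [27, -34], [28, -33], [30, -33], [19, -36], [8, -37], [8, -38], [8, -38]]
```

>>> arm_command(increments=[{"dx":0.0015,"dy":-0.0037,"dz":0,"ax":0,"ay":0,"az":0,"jaw":-1},{"dx":0.0018,"dy":-0.0036,"dz":0,"ax":0,"ay":0,"az":0,"jaw":-1},{"dx":0.002,"dy":-0.0035,"dz":0,"ax":0,"ay":0,"az":0,"jaw":-1},{"dx":0.0023,"dy":-0.0034,"dz":0,"ax":0,"ay":0,"az":0,"jaw":-1},{"dx":0.0025,"dy":-0.0034,"dz":0,"ax":0,"ay":0,"az":0,"jaw":-1},{"dx":0.0027,"dy":-0.0034,"dz":0,"ax":0,"ay":0,"az":0,"jaw":-1},{"dx":0.0028,"dy":-0.0033,"dz":0,"ax":0,"ay":0,"az":0,"jaw":-1},{"dx":0.003,"dy":-0.0033,"dz":0,"ax":0,"ay":0,"az":0,"jaw":-1},{"dx":0.0019,"dy":-0.0036,"dz":0,"ax":0,"ay":0,"az":0,"jaw":-1},{"dx":0.0008,"dy":-0.0037,"dz":0,"ax":0,"ay":0,"az":0,"jaw":-1},{"dx":0.0008,"dy":-0.0038,"dz":0,"ax":0,"ay":0,"az":0,"jaw":-1},{"dx":0.0008,"dy":-0.0038,"dz":0,"ax":0,"ay":0,"az":0,"jaw":-1},{"dx":0,"dy":0,"dz":0,"ax":0,"ay":0,"az":0,"jaw":-1},{"dx":0,"dy":0,"dz":0,"ax":0,"ay":0,"az":0,"jaw":-1},{"dx":0,"dy":0,"dz":0,"ax":0,"ay":0,"az":0,"jaw":-1}])

```text
time: 10.35
eef_pos: [0.5503, -0.3135, 0.0395]
orientation: [0.63, 0.776, -0.001, -0.0]
contact_force: [-3.1, -3.2, 7.5]
opening: 0.266
grasp_force: 39.4
```

```bash
python3 look.py g7 240 130 130 100
```

```text
tcp [ 0.5503 -0.3135  0.0395] board [-29.5 -93.7] yaw 11.837974541800492 F [-2.  -2.2  7. ] 0.26908309446471324 39.43187885102816 10.4
```

>>> arm_command(increments=[{"dx":0,"dy":0,"dz":0,"ax":0,"ay":0,"az":0,"jaw":0.2},{"dx":0,"dy":0,"dz":0,"ax":0,"ay":0,"az":0,"jaw":1},{"dx":0,"dy":0,"dz":0,"ax":0,"ay":0,"az":0,"jaw":1},{"dx":0,"dy":0,"dz":0,"ax":0,"ay":0,"az":0,"jaw":1},{"dx":0,"dy":0,"dz":0,"ax":0,"ay":0,"az":0,"jaw":1},{"dx":0,"dy":0,"dz":0,"ax":0,"ay":0,"az":0,"jaw":1},{"dx":0,"dy":0,"dz":0.015,"ax":0,"ay":0,"az":0,"jaw":1},{"dx":0,"dy":0,"dz":0.03,"ax":0,"ay":0,"az":0,"jaw":1},{"dx":0,"dy":0,"dz":0.04,"ax":0,"ay":0,"az":0,"jaw":1},{"dx":0,"dy":0,"dz":0.04,"ax":0,"ay":0,"az":0,"jaw":1},{"dx":0,"dy":-0.04,"dz":0.03,"ax":0,"ay":0,"az":0,"jaw":1},{"dx":0,"dy":-0.045,"dz":0.01,"ax":0,"ay":0,"az":0,"jaw":1},{"dx":0,"dy":-0.045,"dz":0,"ax":0,"ay":0,"az":0,"jaw":1},{"dx":0,"dy":-0.04,"dz":0,"ax":0,"ay":0,"az":0,"jaw":1},{"dx":0,"dy":0,"dz":0,"ax":0,"ay":0,"az":0,"jaw":1},{"dx":0,"dy":0,"dz":0,"ax":0,"ay":0,"az":0,"jaw":1}])

```text
time: 12.0
eef_pos: [0.5511, -0.4826, 0.2048]
orientation: [0.631, 0.776, 0.0, 0.0]
contact_force: [1.2, 1.0, 0.5]
opening: 0.998
grasp_force: 0.0
```

```bash
python3 look.py g8 240 130 130 100; python3 - <<'E'
from h import *
p=np.load("pose.npy");c,s=np.cos(p[2]),np.sin(p[2])
cv2.imwrite("pics/top8.png",read_camera("top"))
for k in("scene","top"):
  for r in place_of(k,"wave_knob")[:2]:
    d=ray(k,r["xy"],.056)[:2]-p[:2];print(k,r["conf"],((c*d[0]+s*d[1])*1e3).round(1),((-s*d[0]+c*d[1])*1e3).round(1))
# dark knob blob in top view near expected place
im=cv2.imread("pics/top8.png").max(axis=2);q=proj("top",B2W(p,[[-.0295,-.0925,.072]]))[0];print(q)
x,y=q.astype(int);print(im[y-8:y+9,x-10:x+11])
E
```

```text
tcp [ 0.5518 -0.4811  0.2049] board [ -63.  -257.9] yaw 11.93857307175874 F [-0.2  1.1 -0.5] 1.0016243087675867 0.0 12.05
scene 0.74 -27.2 -101.5
top 0.57 -35.6 -87.3
[435.44890269 184.70459363]
[[190 182 188 186 186 187 189 155 105  58  50  60  48  59  61  54  58  63
   57  52  62]
 [201 197 190 187 185 190 201 195 142  86  56  56  53  57  49  54  59  56
   57  61  55]
 [228 216 206 198 187 195 211 217 181  99  58  55  55  56  55  54  56  60
   57  56  57]
 [237 238 235 223 203 191 211 220 180 110  48  46  54  53  58  54  56  47
   57  56  55]
 [230 235 238 238 226 199 183 176 140  78  42  37  41  46  57  58  59  61
   59  54  60]
 [202 209 222 228 217 179 136 106  75  42  32  28  34  38  53  54  60  52
   55  58  55]
 [179 187 193 185 167 124  71  46  32  29  28  27  32  29  39  44  56  56
   51  56  59]
 [176 170 140 109  77  60  39  37  24  32  29  31  26  28  33  38  50  53
   57  58  54]
 [165 137  97  50  25  20  23  28  37  35  32  28  36  29  30  38  49  48
   58  55  59]
 [130  91  48  24  10  19  32  30  35  26  33  27  29  28  28  29  42  58
   56  57  58]
 [102  58  29   5  14  24  27  31  31  33  32  34  34  39  30  38  44  54
   56  57  60]
 [114  51  19   4  10  22  28  23  36  33  31  31  31  33  30  33  50  51
   62  55  61]
 [141  66  15   6  16  18  22  29  35  29  32  35  38  33  34  39  49  54
   53  57  56]
 [160  79  17  14  11  17  14  24  34  29  36  32  31  37  34  42  56  58
   55  52  57]
 [173  94  31  12  10   5  14   9  26  28  29  25  30  33  43  56  51  55
   57  60  61]
 [175 112  68  43  24  10  13  15  38  63  56  41  27  34  44  52  45  54
   57  51  56]
 [157 119 115 118  82  59  59  72 102 139 128  78  34  25  48  53  56  58
   58  56  59]]
```

```bash
python3 -c "
from cell import *
print(close_job())"
```

```text
the job is handed in; nothing more can be done
None
```

I traced the wavy edge from its left end to its right end, let go of the knob there and handed the job in; the straight-edged board was not touched. By my estimates the spring stayed about 3 to 10 mm in, within its limits. Pictures at the start of the trace and at two points along it showed the tip on the edge; I checked the last third only by arm position.

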